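# Fit a clean splash liner in a spin coater and hold its recessed reset button down

## Task

Fit the clean pale-blue splash liner into the steel bowl of the spin coater, its collar over the chuck, and let go of it once it lies level on the bowl floor. Then, and not before, take the small yellow screwdriver out of its rack, reach with its shaft through the round service hole in the coater's front deck and press the recessed red reset button well down; keep it down for two seconds and finish while the gripper is still holding it down with the screwdriver. Leave the sample box, the dropper bottle and the solder spool where they stand.

Things in the scene. Friction and masses are not known exactly. Their poses are not given: they have to be found in the camera images.
- spin_coater: bench spin coater, off-white on a dark base, 250 (its x) x 210 (its y) x 90 mm high, fixed; origin at the centre of its underside, x away from its front panel, z up. The steel bowl is sunk in the deck 25 mm behind the middle; the front deck bears a display (right), a 15 mm high black knob (middle) and the service hole (left)
- bowl_floor (a point): centre of the flat floor of the coater's steel bowl, 46 mm above the desk. Round, inner radius 62 mm at the floor flaring to 73 mm at the rim, 46 mm above this point. A chuck of 16 mm diameter on a thinner spindle stands on the axis, its top 40 mm above this point
- liner_center (a point): centre of the loose pale-blue splash liner, on its axis and 24 mm above its underside. Grip it from above by its collar, a round tube on the axis, 34 mm outside and 28 mm inside diameter, from the floor to 36 mm above the underside, open right through for the chuck; 38 mm of free floor between collar and wall. Seated, this point lies 24 mm above point bowl_floor, up to a few mm off the axis
- driver_rack: plywood screwdriver rack, 96 (its x) x 48 (its y) x 82 mm high, fixed; origin at the centre of its underside, z up. Its top plate (upper face 80 mm up) has three 10 mm holes 28 mm apart along its x; a guide plate 22 to 28 mm up has 5 mm holes under them. The screwdriver hangs upright in the middle hole, shaft through both plates; draw it 70 mm straight up to free it
- driver_grip (a point): the place to grip the small yellow screwdriver, on its axis in the handle. The handle, 12 mm thick, stands upright in the rack and reaches from 32 mm below this point to 25 mm above it. Its own y axis points from the tip to the handle end (up while it is in the rack)
- driver_tip (a point): tip of the screwdriver's shaft, on its axis, 100 mm from point driver_grip; 67 mm of bare shaft between the tip and the handle
- reset_hole (a point): centre of the mouth of the service hole, 92 mm above the desk: a straight vertical bore of 10 mm diameter with a flat black ring round it, on the left of the coater's front deck. The top of the red reset button (8 mm diameter) stands 16 mm below this point at rest
- reset_button (a joint): travel of the reset button, 0 at rest to 0.005 m fully down; a spring returns it: 1.5 N to start moving, 5 N at full travel. It counts as held down above 0.003 m
- small_driver: the small yellow screwdriver as a whole, 128 mm long, 30 g, shaft 2.4 mm thick; origin near the middle of its length
- liner: the liner as a whole (60 g): open flared bowl of the same shape as the coater's, 48 mm high, outer radius 57 mm at the foot, 70 mm at the rim, wall and floor 2.5 mm; origin at the centre of its underside, z up along its axis. Seated, its rim stands 2 mm over the bowl's
- sample_box: clear hinged sample box, 59 x 54 x 18 mm, loose; origin at the centre of its underside; leave it alone
- dropper_bottle: amber dropper bottle with a white label, 31 mm across, 93 mm high, loose; origin at the centre of its underside; leave it alone
- solder_spool: spool of solder, black flanges and silver winding, 52 mm across, 34 mm high, loose; origin at the centre of its underside; leave it alone

How it is judged:
By the outcome, as a careful person would: the job done as asked, in the order asked, and still so for the second after the job is handed in, while the arm keeps its last pose, push and grip.
It also fails if it takes over 61 s, if anything falls off the work surface, if the arm or the gripper's body presses on something with over 40 N, if the wrist force passes 120 N, or if a joint passes its speed limit or range.

## Robot

A 6-joint arm with a two-finger parallel gripper is mounted at the origin on a cart in front of the work surface, level with it; the furniture and walls round the work are solid. World frame = base frame: x ahead of the robot, y to its left, z up, the work surface at z = 0. Lengths are in mm, angles in rad, forces in N, time in s.
With the tool pointing down it reaches from about 350 to 775 mm from the base axis. Payload 7.3 kg.
Tool frame: the origin (TCP) lies between the finger pads; the fingertips stand 22 mm ahead of it and the grasp point (between the pads) lies 3 mm ahead of it (nose_length is the distance from the TCP to the fingertips, in mm); z points along the fingers, y is the direction in which the jaws open and shut (so a half turn about z gives the same grasp; the last joint's range is limited). The gripper opens to 92 mm and grips with 3 to 60 N. Pads are 19 mm wide; open, the fingers measure 130 mm over their backs; the gripper's body (75 mm by 190 mm) begins 47 mm behind the grasp point.
Start: joints at [-0.146, 0.342, 1.524, -0, 1.275, -0.146], TCP at [525.017, 0.02, 248.741] pointing down, gripper open.
Joint ranges: [-2.53, 2.53], [-0.77, 2.02], [0.04, 2.7], [-1, 4.14], [0.28, 2.66], [-3.11, 3.11]. Speed limits (rad/s): [2.57, 2.57, 3.14, 3.14, 3.14, 3.14].

## Interface

Orientations are given as [roll, pitch, yaw] about the fixed x, y, z axes, in that order (R = Rz(yaw) Ry(pitch) Rx(roll)).
In Python, from plant import get_obs, capture, close_job, nose_length gives the robot as it stands.
- The arm moves only by the tool step_arm, never from a script. Its argument "increments" is text: rows parted by semicolons, each of 7 numbers parted by spaces: the turn, a rotation vector about the tool's x, y, z in rad, then the shift along the tool's x, y, z in mm, then the opening, from -1 (shut) to 1 (fully open). A call has 1 to 20 rows; each row is the pose to reach, as a shift and turn from the pose commanded when the call began, along the tool's axes at that moment; what a row does not reach only later rows make up. A row lasts 1/8 s, in which the tool goes at most 62.5 mm and 10.7 degrees, less where a joint would pass 70% of its speed; a pose out of reach is approached as far as the arm can. A call with a gripper value outside its range is refused whole. The fingers move at their own pace and stop on an object; the grip force is fixed at half the most. Time passes only in rows, so rows that repeat a pose let the fingers close. It gives the time, the measured TCP pose, the force and the opening at its end, in the units of the state.
- get_obs(): the state, without advancing time (a new reading comes with each control period).
- capture(name): name is "scene" or "side" or "wrist"; returns a dict with "frame" (400x640x3 uint8, red, green, blue), "K" (3x3 intrinsics, pixels), "distortion" ([k1, k2, p1, p2, k3] as OpenCV has them; the pictures are not rectified), "extrinsics" (4x4, takes a point from world to camera coordinates); the wrist camera has in their place "tool_from_camera" (4x4, takes a point from camera to tool coordinates, whose origin is the TCP and whose axes are the flange's). Camera axes: x right, y down, z forward; pixel columns grow to the right and rows downward; lengths in mm; the calibration is good to about 2 mm. A picture is of the moment at which its call begins: read the wrist's pose just before it. There is no depth.
- close_job(): hands the job in, once; it reports no verdict.
The state is a dict: "time": time; "joint_positions": joint angles; "dq": joint speeds; "tau": joint torques, N m; "tool_pos": TCP position; "tcp_rot": TCP orientation; "contact_force": force on the tool from outside, world axes, zero at the start; "moment": the same for the moment, N m; "grip_width": finger opening in mm.
Only numpy, scipy, OpenCV 4.12 (cv2) and the standard library are available. Lean on these libraries where they do the work, as an engineer would, in place of code of your own. Each camera call takes 0.05 s, during which the arm holds its last target.

## Working session

There is one attempt and no reset: what is moved stays moved. The work goes in short steps, Python scripts to look and compute and a tool call to move; the robot and the scene stay as the last step left them, time stands still between calls to the robot, and variables do not carry over. Pictures are saved under pics/ and viewed, and the job is handed in when it is done.

Besides the shell and the picture viewer there is one more tool, called after "Request:" as name(argument=value, ...), one argument or row to a line, values as JSON. step_arm: Moves the arm, as the interface text tells. Its arguments: {"type":"object","properties":{"increments":{"type":"string"}},"required":["increments"]}

```bash
mkdir -p pics; ls; cat > h.py <<'E'
import numpy as np, cv2
from plant import get_obs, capture, close_job, nose_length
from scipy.spatial.transform import Rotation as R
def snap(n,fn):
    o=get_obs(); c=capture(n)
    cv2.imwrite(f'pics/{fn}.png',c['frame'][:,:,::-1])
    K=np.array(c['K']);D=np.array(c['distortion'])
    if n=='wrist':
        T=np.eye(4);T[:3,:3]=R.from_euler('xyz',o['tcp_rot']).as_matrix();T[:3,3]=o['tool_pos']
        W=T@np.array(c['tool_from_camera'])
    else: W=np.linalg.inv(np.array(c['extrinsics']))
    np.savez(f'pics/{fn}.npz',K=K,D=D,W=W,f=c['frame'])
    return o
def load(fn):
    d=np.load(f'pics/{fn}.npz'); return d['K'],d['D'],d['W'],d['f']
def ray(fn,uv):
    K,D,W,_=load(fn)
    p=cv2.undistortPoints(np.array(uv,float).reshape(-1,1,2),K,D).reshape(-1,2)
    d=np.c_[p,np.ones(len(p))]@W[:3,:3].T
    return W[:3,3],d/np.linalg.norm(d,axis=1,keepdims=True)
def onz(fn,uv,z):
    o,d=ray(fn,uv); return o+d*((z-o[2])/d[:,2])[:,None]
def proj(fn,P):
    K,D,W,_=load(fn); E=np.linalg.inv(W)
    return cv2.projectPoints(np.array(P,float).reshape(-1,1,3),cv2.Rodrigues(E[:3,:3])[0],E[:3,3],K,D)[0].reshape(-1,2)
def tri(obs):
    A=np.zeros((3,3));b=np.zeros(3)
    for fn,uv in obs:
        o,d=ray(fn,[uv]);M=np.eye(3)-np.outer(d[0],d[0]);A+=M;b+=M@o
    return np.linalg.solve(A,b)
E
python3 - <<'E'
from h import *
for n in('scene','side','wrist'): o=snap(n,n+'0'); print(n,load(n+'0')[2].round(2).tolist())
print(o,nose_length)
E
```

```text
pics
scene [[-0.76, -0.34, 0.55, -216.88], [-0.65, 0.43, -0.63, 941.57], [-0.02, -0.84, -0.54, 856.76], [0.0, 0.0, 0.0, 1.0]]
side [[1.0, -0.04, 0.03, 520.05], [-0.05, -0.48, 0.88, -696.54], [-0.02, -0.88, -0.48, 540.87], [0.0, 0.0, 0.0, 1.0]]
wrist [[1.0, 0.0, -0.0, 526.87], [0.0, -0.96, -0.26, 71.2], [-0.0, 0.26, -0.96, 382.9], [0.0, 0.0, 0.0, 1.0]]
{'time': 0.1, 'joint_positions': array([-1.45960140e-01,  3.42642405e-01,  1.52490914e+00,  1.90170508e-06,
        1.27539664e+00, -1.45975174e-01]), 'dq': array([ 0.00034218, -0.00183106, -0.00091909, -0.00217802, -0.00044097,
       -0.00070624]), 'tau': array([ 1.49919495e-03, -4.32001984e+01, -2.44694173e+01,  7.19219679e-02,
        5.25739230e-02, -9.79429342e-05]), 'tool_pos': array([5.24672938e+02, 9.18094479e-02, 2.48124274e+02]), 'tcp_rot': array([-3.14025180e+00, -1.98971076e-04,  1.57081067e+00]), 'contact_force': array([ 0.01030966, -0.4387819 , -0.13885586]), 'moment': array([-0.03331708,  0.00546923,  0.00716722]), 'grip_width': 92.33408035009904} 22.0
```

View pics/scene0.png

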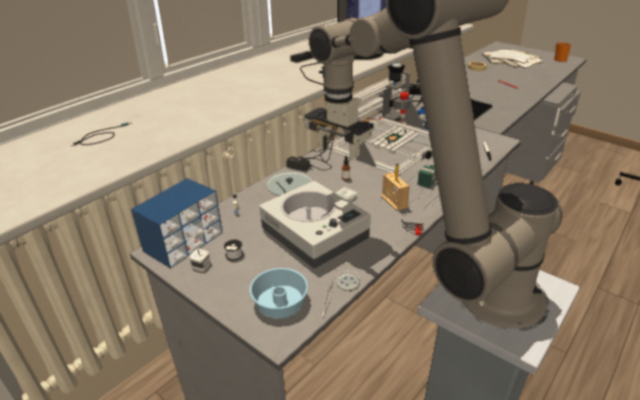

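View pics/side0.png

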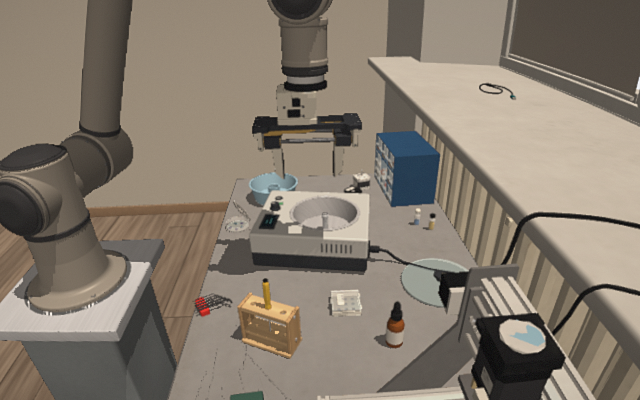

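View pics/wrist0.png

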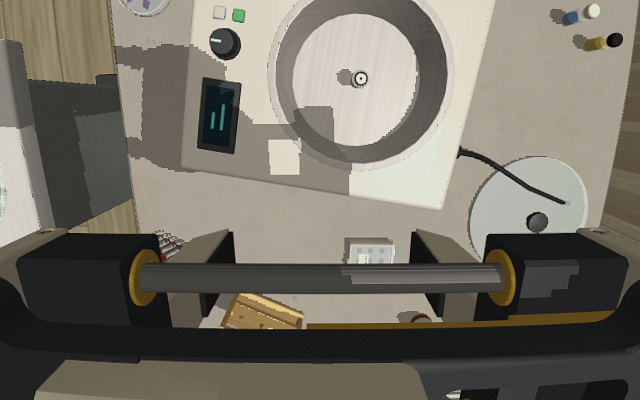

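Scene shows the liner at about (279,292), coater at (315,215), rack at (396,190). The wrist view shows the bowl with the chuck at (361,79). I'll estimate rough positions from these and enlarge parts of the pictures.

```bash
python3 - <<'E'
from h import *
print('chuck top z86',onz('wrist0',[[361,79]],86), 'bowl floor pt')
print('liner rim scene z48',onz('scene0',[[279,288]],48),'collar top z36',onz('scene0',[[280,291]],36))
print('driver side', onz('side0',[[266,282]],120)); print('drv tri',tri([('side0',(266,282)),('scene0',(397,167))]))
def crop(fn,x0,y0,x1,y1,s):
    f=load(fn)[3][y0:y1,x0:x1]; return cv2.resize(f,None,fx=s,fy=s,interpolation=cv2.INTER_CUBIC)[:,:,::-1]
a=crop('scene0',230,150,430,330,4); cv2.imwrite('pics/c1.png',cv2.resize(a,(660,594)))
a=crop('side0',200,160,400,360,3); cv2.imwrite('pics/c2.png',a)
E
```

```text
chuck top z86 [[560.09207074  95.29187903  86.        ]] bowl floor pt
liner rim scene z48 [[418.44878933 364.52356584  48.        ]] collar top z36 [[418.6746353  361.96044915  36.        ]]
driver side [[ 446.75750379 -180.48366303  120.        ]]
drv tri [ 446.61771846 -191.49917576  127.98232982]
```

View pics/c1.png

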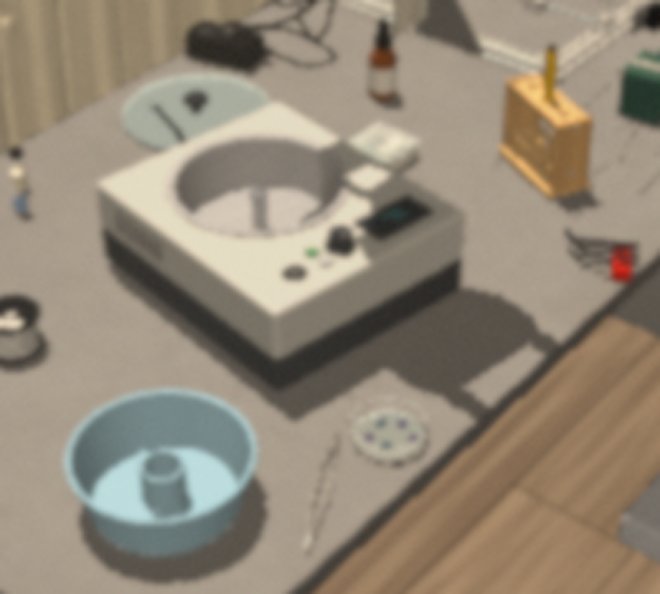

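View pics/c2.png

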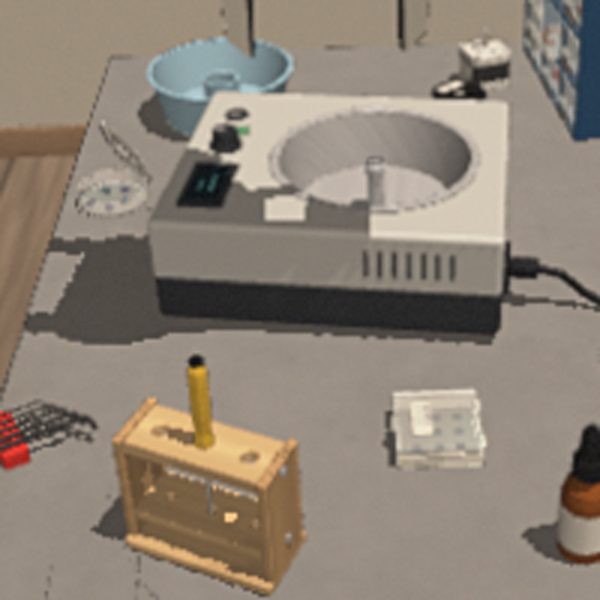

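Request:
step_arm(
  increments="0 0 0 30 -28 0 1; 0 0 0 60 -55 0 1; 0 0 0 60 -55 0 1; 0 0 0 60 -55 0 1",
)

```text
time: 0.65
tool_pos: [470.4, 59.8, 248.8]
tcp_rot: [3.141, 0.0, 1.571]
contact_force: [-0.2, -0.1, -0.7]
grip_width: 91.9
```

```bash
python3 - <<'E'
from h import *
o=snap('wrist','w1');print(o['tool_pos'],o['dq'].round(3),o['time'])
E
```

```text
[470.43006593  59.81699219 248.8481729 ] [-0.014  0.012 -0.011  0.001  0.001 -0.   ] 0.65
```

View pics/w1.png

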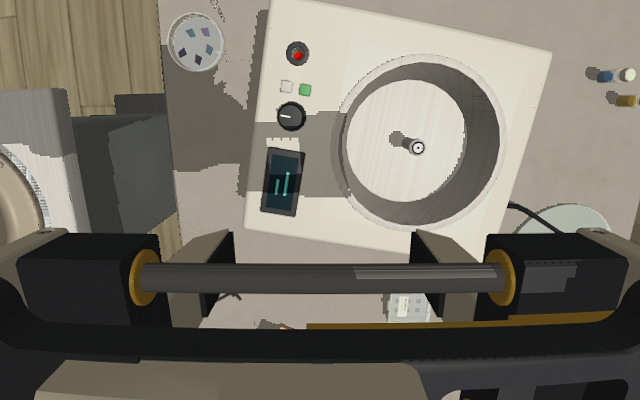

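The service hole with the red button is at (297,53) and the chuck top at (417,148). Next I'll look at the liner.

Request:
step_arm(
  increments="0 0 0 50 -13 0 1; 0 0 0 100 -26 0 1; 0 0 0 150 -40 0 1; 0 0 0 205 -52 0 1; 0 0 0 205 -52 0 1; 0 0 0 205 -52 0 1",
)

```text
time: 1.45
tool_pos: [418.6, 264.4, 248.4]
tcp_rot: [-3.141, 0.001, 1.571]
contact_force: [0.6, 0.2, -0.4]
grip_width: 92.2
```

```bash
python3 - <<'E'
from h import *
o=snap('wrist','w2');print(o['tool_pos'],o['dq'].round(3),o['time'])
for f,z in(('w1',86),('wrist0',86)):
    print(onz(f,[[417,148]] if f=='w1' else [[361,79]],z))
print('hole',onz('w1',[[297,53]],92))
f=cv2.imread('pics/w1.png')
cv2.imwrite('pics/c3.png',cv2.resize(f[0:240,230:560],None,fx=2.4,fy=2.4,interpolation=cv2.INTER_CUBIC))
E
```

```text
[418.57708918 264.39717755 248.36387538] [-0.026 -0.009  0.008 -0.001 -0.     0.004] 1.45
[[558.8945155   95.70606933  86.        ]]
[[560.09207074  95.29187903  86.        ]]
hole [[451.83793532 175.22879504  92.        ]]
```

View pics/w2.png

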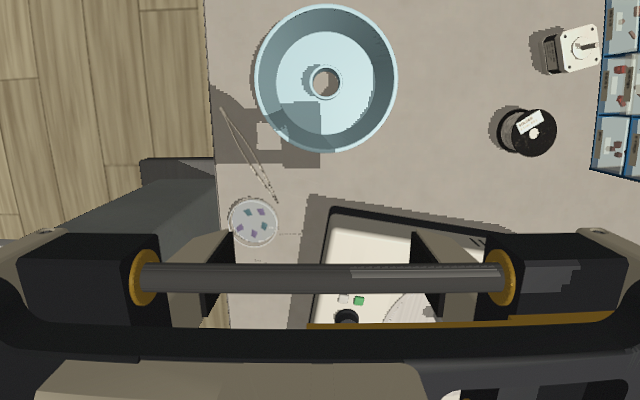

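View pics/c3.png

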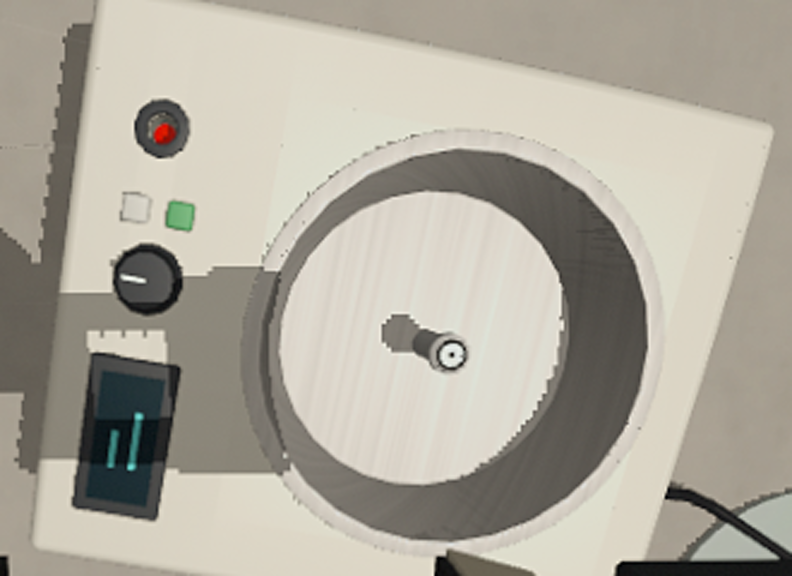

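Liner rim is centred near (326,79) and the collar hole near (326,82). I'll fit them properly.

```bash
python3 - <<'E'
from h import *
f=load('w2')[3]; h=cv2.cvtColor(f,cv2.COLOR_RGB2HSV)
m=((h[...,0]>85)&(h[...,0]<110)&(h[...,1]>35)).astype(np.uint8); m[:, :240]=0;m[:,410:]=0;m[165:]=0
m=cv2.morphologyEx(m,cv2.MORPH_OPEN,np.ones((3,3)))
c=max(cv2.findContours(m,cv2.RETR_EXTERNAL,cv2.CHAIN_APPROX_NONE)[0],key=len)
hp=cv2.convexHull(c)[:,0]
P=onz('w2',hp,48)[:,:2]
(e,r)=cv2.minEnclosingCircle(P.astype(np.float32)); print('rim',e,r)
A=np.c_[2*P,np.ones(len(P))];s=np.linalg.lstsq(A,(P**2).sum(1),rcond=None)[0];print(s[:2],np.sqrt(s[2]+s[0]**2+s[1]**2))
print('collar',onz('w2',[[326,82]],36))
# bowl rim inner: measured in c3 pixels (left 241?,..) outer bevel ellipse
q=np.array([[241,345],[662,335],[460,128],[440,555],[262,262],[640,240],[590,505]])/2.4+[230,0]
Q=onz('w1',q,92)[:,:2];A=np.c_[2*Q,np.ones(len(Q))];s=np.linalg.lstsq(A,(Q**2).sum(1),rcond=None)[0];print('bowl rim',s[:2],np.sqrt(s[2]+s[0]**2+s[1]**2))
q=np.array([[279,335],[563,320],[435,191],[415,484],[330,220],[330,445]])/2.4+[230,0]
Q=onz('w1',q,46)[:,:2];A=np.c_[2*Q,np.ones(len(Q))];s=np.linalg.lstsq(A,(Q**2).sum(1),rcond=None)[0];print('floor',s[:2],np.sqrt(s[2]+s[0]**2+s[1]**2))
cv2.imwrite('pics/c4.png',cv2.resize(cv2.imread('pics/w2.png')[0:160,240:410],None,fx=4,fy=3.6))
E
```

```text
rim (423.50860595703125, 359.1641540527344) 67.89605712890625
[423.78419633 359.32063402] 66.73847248807061
collar [[424.67507468 360.43155185  36.        ]]
bowl rim [559.53726466  95.49480792] 79.59141051573386
floor [558.51161698  97.37357534] 61.76492033319161
```

View pics/c4.png

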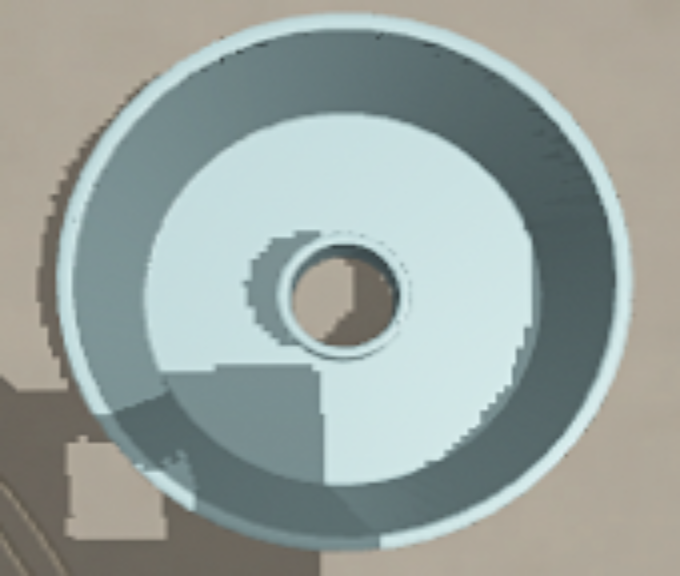

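Request:
step_arm(
  increments="0 0 0 48 3 45 0.3; 0 0 0 95.5 6 90 0.3; 0 0 0 95.5 6 140 0.3; 0 0 0 95.5 6 170 0.3; 0 0 0 95.5 6 170 0.3; 0 0 0 95.5 6 170 0.3",
)

```text
time: 2.25
tool_pos: [425.5, 360.1, 80.1]
tcp_rot: [3.14, -0.001, 1.569]
contact_force: [0.2, 0.3, 0.5]
grip_width: 59.5
```

```bash
python3 - <<'E'
from h import *
o=snap('wrist','w3');print(o['tool_pos'],o['grip_width'],o['time'])
E
```

```text
[425.53879604 360.07978294  80.13092626] 59.51335289391337 2.25
```

View pics/w3.png

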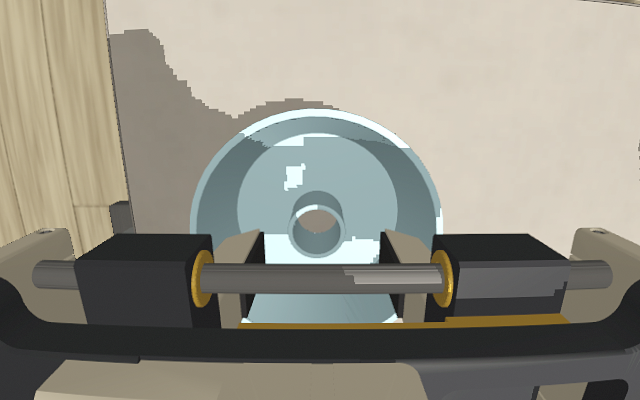

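The collar sits centred between the fingers at (317,222), so I'll descend and close.

```bash
python3 - <<'E'
from h import *
f=cv2.imread('pics/w3.png'); cv2.imwrite('pics/c5.png',cv2.resize(f[170:270,260:380],None,fx=5,fy=5,interpolation=cv2.INTER_CUBIC))
for uv in ((317,191),(317,207),(317,220),(317,225),(317,232)): print(uv,onz('w3',[uv],36))
a=np.linspace(0,6.28,9)
print(proj('w3',np.c_[424.5+17*np.cos(a),360+17*np.sin(a),36+0*a]).round())
E
```

```text
(317, 191) [[424.9633606  385.85554633  36.        ]]
(317, 207) [[424.91312251 376.47662122  36.        ]]
(317, 220) [[424.87061658 368.66586906  36.        ]]
(317, 225) [[424.85384656 365.61374835  36.        ]]
(317, 232) [[424.82996121 361.29415518  36.        ]]
[[346. 234.]
 [337. 214.]
 [316. 206.]
 [295. 214.]
 [287. 234.]
 [296. 253.]
 [317. 261.]
 [337. 253.]
 [346. 234.]]
```

View pics/c5.png

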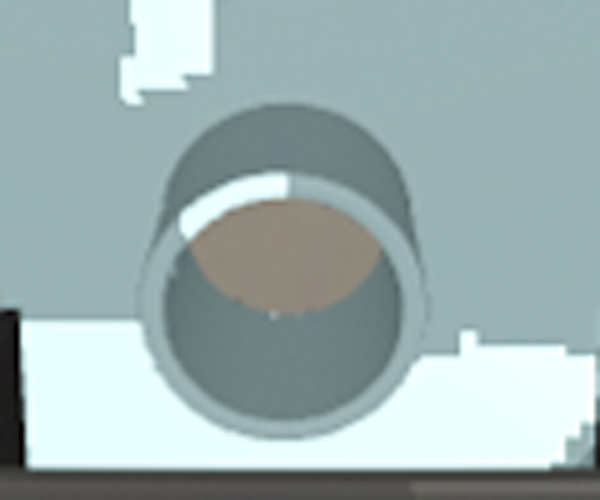

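Request:
step_arm(
  increments="0 0 0 1 0 25 0.3; 0 0 0 1 0 47 0.3; 0 0 0 1 0 47 0.3; 0 0 0 1 0 47 -1; 0 0 0 1 0 47 -1; 0 0 0 1 0 47 -1; 0 0 0 1 0 47 -1; 0 0 0 1 0 47 -1; 0 0 0 1 0 47 -1",
)

```text
time: 3.42
tool_pos: [424.5, 361.8, 32.4]
tcp_rot: [3.14, -0.001, 1.571]
contact_force: [-0.5, 0.3, 5.9]
grip_width: 35.4
```

Request:
step_arm(
  increments="0 0 0 0 0 0 -1; 0 0 0 0 0 -20 -1; 0 0 0 0 0 -50 -1; 0 0 0 0 0 -90 -1; 0 0 0 0 0 -130 -1; 0 0 0 0 0 -130 -1; 0 0 0 0 0 -130 -1",
)

```text
time: 4.3
tool_pos: [423.5, 361.2, 160.9]
tcp_rot: [-3.14, 0.001, 1.571]
contact_force: [-0.0, 0.0, -1.5]
grip_width: 35.0
```

```bash
python3 - <<'E'
from h import *
o=snap('wrist','w4');print(o['tool_pos'],o['tcp_rot'],o['contact_force'],o['moment'],o['grip_width'],o['time'])
snap('side','s4')
E
```

```text
[423.47657866 361.17269497 160.87037336] [-3.14041719e+00  8.85260570e-04  1.57087194e+00] [-0.03672961  0.01120658 -1.47274442] [-0.01979181  0.05358957 -0.01303625] 35.03584990846861 4.3
```

View pics/w4.png

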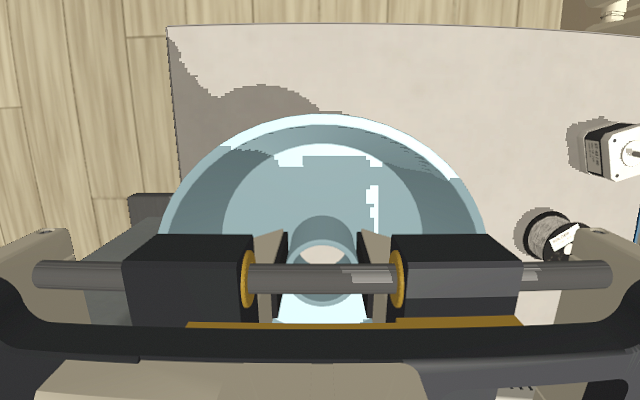

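View pics/s4.png

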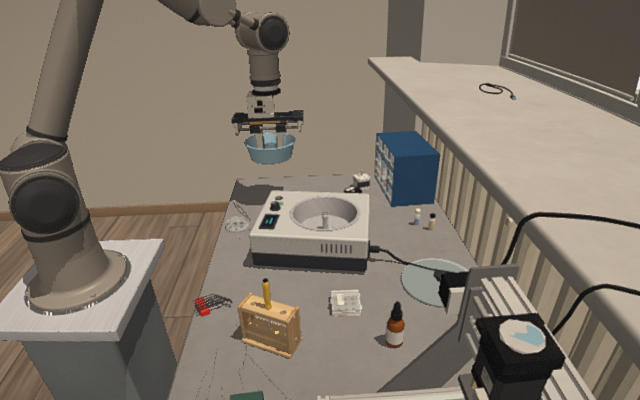

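The liner is held level at collar width 35 mm. Carrying it over the bowl.

Request:
step_arm(
  increments="0 0 0 -20 10 0 -1; 0 0 0 -55 28 0 -1; 0 0 0 -95 48 0 -1; 0 0 0 -140 71 0 -1; 0 0 0 -185 94 0 -1; 0 0 0 -225 115 0 -1; 0 0 0 -252 128 0 -1; 0 0 0 -265.5 135 0 -1; 0 0 0 -265.5 135 0 -1; 0 0 0 -265.5 135 0 -1",
)

```text
time: 5.65
tool_pos: [558.4, 97.1, 161.4]
tcp_rot: [-3.141, -0.0, 1.572]
contact_force: [-0.1, 0.5, -0.9]
grip_width: 35.5
```

```bash
python3 - <<'E'
from h import *
o=snap('wrist','w5');print(o['tool_pos'],o['tcp_rot'],o['contact_force'],o['moment'],o['grip_width'],o['time'])
snap('side','s5'); 
f=cv2.imread('pics/s5.png'); cv2.imwrite('pics/c6.png',cv2.resize(f[60:290,220:420],None,fx=2.5,fy=2.5))
E
```

```text
[558.37571023  97.09140547 161.38514818] [-3.14061430e+00 -3.52080303e-04  1.57171202e+00] [-0.14045523  0.5142     -0.90224087] [-0.00836213 -0.04451695 -0.0046883 ] 35.47233330234987 5.65
```

View pics/w5.png

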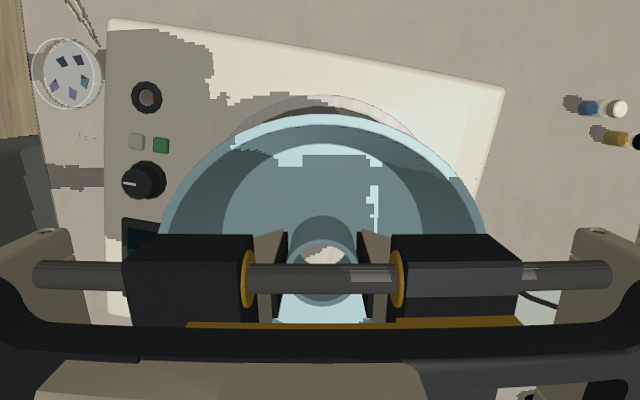

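View pics/c6.png

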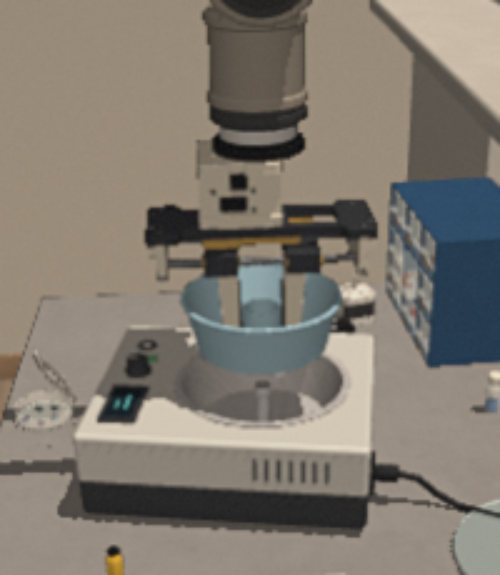

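Request:
step_arm(
  increments="0 0 0 0 0 20 -1; 0 0 0 0 0 40 -1; 0 0 0 0 0 55 -1; 0 0 0 0 0 65 -1; 0 0 0 0 0 72 -1; 0 0 0 0 0 77 -1; 0 0 0 0 0 77 -1; 0 0 0 0 0 77 -1",
)

```text
time: 6.75
tool_pos: [559.3, 96.0, 85.1]
tcp_rot: [3.141, -0.0, 1.571]
contact_force: [-0.4, -0.5, -0.3]
grip_width: 35.4
```

```bash
python3 - <<'E'
from h import *
o=snap('wrist','w6');print(o['tool_pos'],o['tcp_rot'],o['contact_force'],o['moment'],o['grip_width'],o['time'])
snap('side','s6'); 
f=cv2.imread('pics/s6.png'); cv2.imwrite('pics/c7.png',cv2.resize(f[60:290,220:420],None,fx=2.5,fy=2.5))
E
```

```text
[559.31562746  95.98984854  85.12884831] [ 3.14071639e+00 -1.96271523e-06  1.57074210e+00] [-0.38685141 -0.51176877 -0.3477096 ] [0.00276161 0.00256213 0.02509208] 35.441913598537134 6.75
```

View pics/w6.png

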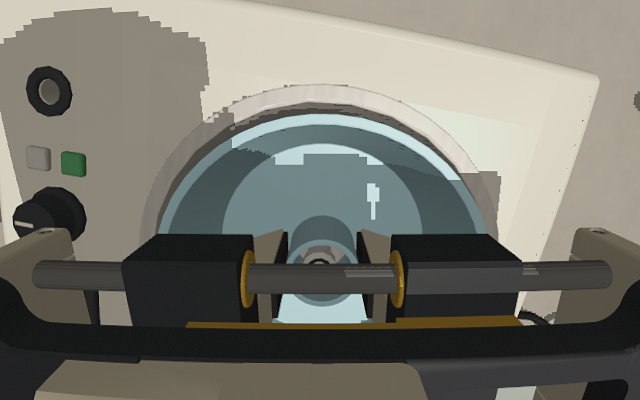

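View pics/c7.png

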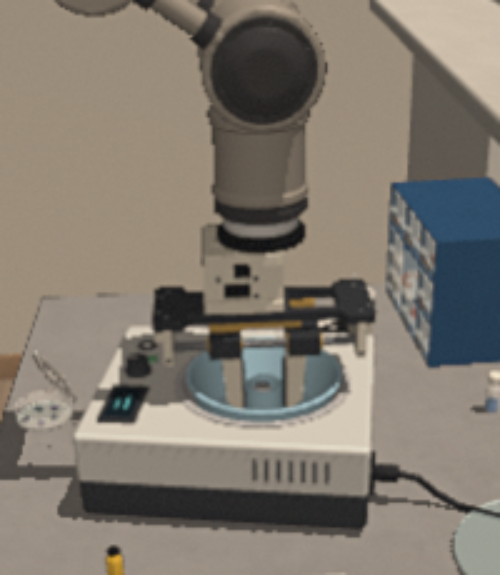

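Request:
step_arm(
  increments="0 0 0 0 0 3 -1; 0 0 0 0 0 5 -1; 0 0 0 0 0 6.5 -1; 0 0 0 0 0 7 -1; 0 0 0 0 0 7 -1",
)

```text
time: 7.48
tool_pos: [559.1, 96.0, 78.4]
tcp_rot: [3.141, 0.0, 1.571]
contact_force: [-1.8, -0.4, 6.4]
grip_width: 35.0
```

Upward force of 6.4 N at the expected height, so the liner is on the floor. Release and rise.

Request:
step_arm(
  increments="0 0 0 0 0 -0.5 0.25; 0 0 0 0 0 -0.5 0.25; 0 0 0 0 0 -0.5 0.25; 0 0 0 0 0 -0.5 0.25; 0 0 0 0 0 -20 0.25; 0 0 0 0 0 -60 0.25; 0 0 0 0 0 -110 0.25; 0 0 0 0 0 -150 0.25; 0 0 0 -40 -40 -170 0.25; 0 0 0 -80 -80 -170 0.25;0 0 0 -80 -80 -170 0.25; 0 0 0 -80 -80 -170 0.25",
)

```text
time: 8.98
tool_pos: [479.5, 16.0, 248.1]
tcp_rot: [3.14, -0.0, 1.57]
contact_force: [-0.3, 0.7, 0.8]
grip_width: 57.4
```

```bash
python3 - <<'E'
from h import *
o=snap('wrist','w7');print(o['tool_pos'],o['tcp_rot'],o['contact_force'],o['moment'],o['grip_width'],o['time'])
snap('side','s7'); snap('scene','sc7')
f=cv2.imread('pics/s7.png'); a=cv2.resize(f[180:290,220:420],None,fx=3.9,fy=2.7)
f=cv2.imread('pics/sc7.png'); b=cv2.resize(f[160:290,230:430],(780,290)); cv2.imwrite('pics/c8.png',np.vstack([a,b]))
E
```

```text
[479.48761402  16.00642034 248.05697953] [ 3.14029792e+00 -1.73218831e-04  1.57007602e+00] [-0.34152904  0.70818124  0.78686347] [0.00345254 0.02082604 0.02457238] 57.363319983636124 8.975
```

View pics/w7.png

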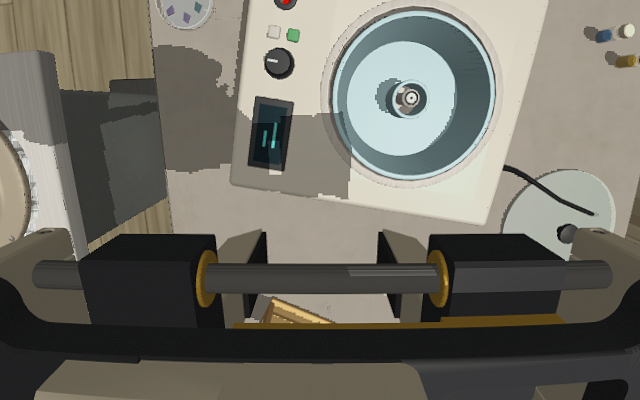

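View pics/c8.png

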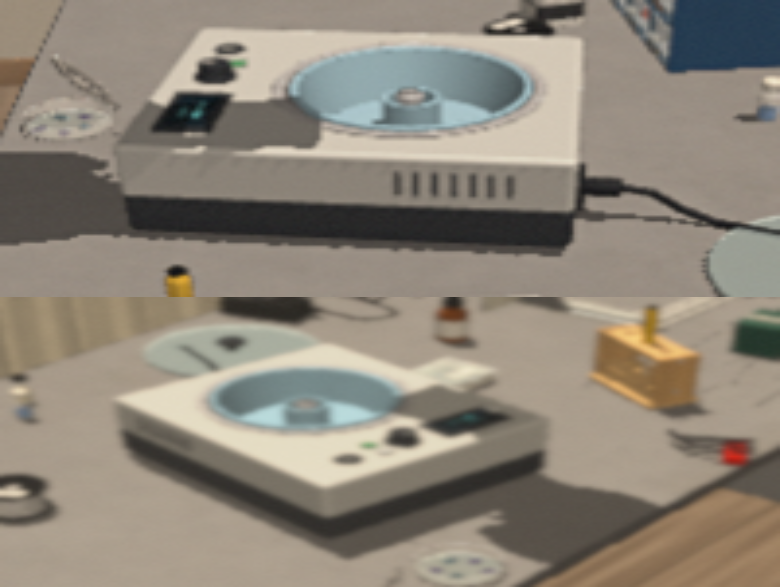

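The liner sits level inside the rim with the chuck showing through its collar at (411,98). Next is the screwdriver, so I'll check for obstacles near the rack.

```bash
python3 - <<'E'
from h import *
for uv in((480,330),(515,350),(330,397),(470,270),(515,270)):
  print(uv,*[onz('side0',[uv],z)[0].round() for z in(0,100,200)])
# driver: side cap top & handle bottom
print('top',tri([('side0',(265.5,280)),('scene0',(397,164.5))]))
print('plate',onz('side0',[(268.5,308)],80), onz('side0',[(265.5,279)],137), onz('scene0',[(397,164)],137),onz('scene0',[(397,180)],80))
print('hole', onz('w5',[(146,97)],92),onz('w6',[(50,91)],92))
f=cv2.imread('pics/scene0.png'); cv2.imwrite('pics/c9.png',cv2.resize(f[50:230,290:450],None,fx=3.3,fy=3.3))
E
```

```text
(480, 330) [ 821. -202.    0.] [ 765. -293.  100.] [ 710. -385.  200.]
(515, 350) [ 864. -254.    0.] [ 800. -336.  100.] [ 737. -417.  200.]
(330, 397) [ 541. -316.    0.] [ 537. -386.  100.] [ 533. -457.  200.]
(470, 270) [866. -29.   0.] [ 802. -153.  100.] [ 738. -276.  200.]
(515, 270) [965. -39.   0.] [ 883. -161.  100.] [ 801. -282.  200.]
top [ 447.61440683 -194.12861332  134.84068202]
plate [[ 448.40176781 -199.00011734   80.        ]] [[ 448.42023939 -193.8178313   137.        ]] [[ 446.53281281 -193.36874001  137.        ]] [[ 443.19214769 -195.16688547   80.        ]]
hole [[452.99472479 175.50390225  92.        ]] [[454.65560895 175.2822113   92.        ]]
```

View pics/c9.png

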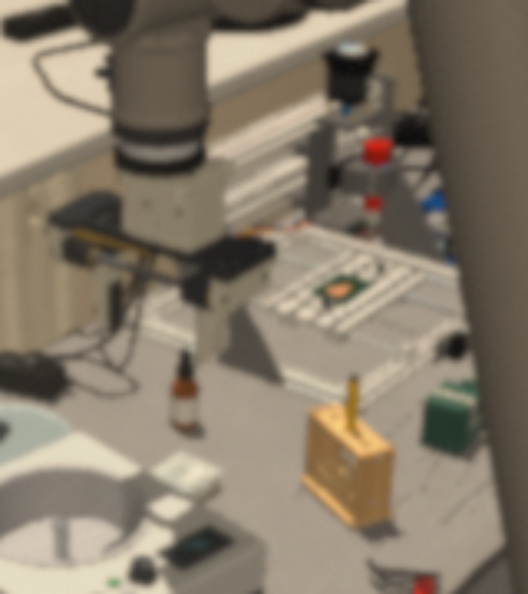

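Request:
step_arm(
  increments="0 0 0 -50 -5 0 0.25; 0 0 0 -110 -11 0 0.25; 0 0 0 -170 -17 0 0.25; 0 0 0 -230 -24 0 0.25; 0 0 0 -280 -30 0 0.25; 0 0 0 -306 -32 0 0.25; 0 0 0 -306 -32 0 0.25; 0 0 0 -306 -32 0 0.25",
)

```text
time: 10.12
tool_pos: [447.5, -288.9, 247.3]
tcp_rot: [-3.141, -0.001, 1.572]
contact_force: [0.3, 0.6, -0.2]
grip_width: 57.7
```

```bash
python3 - <<'E'
from h import *
o=snap('wrist','w8');print(o['tool_pos'],o['tcp_rot'],o['grip_width'],o['time'])
E
```

```text
[ 447.47471456 -288.9143579   247.29182031] [-3.14114568e+00 -1.07047543e-03  1.57173633e+00] 57.670259155679716 10.125
```

View pics/w8.png

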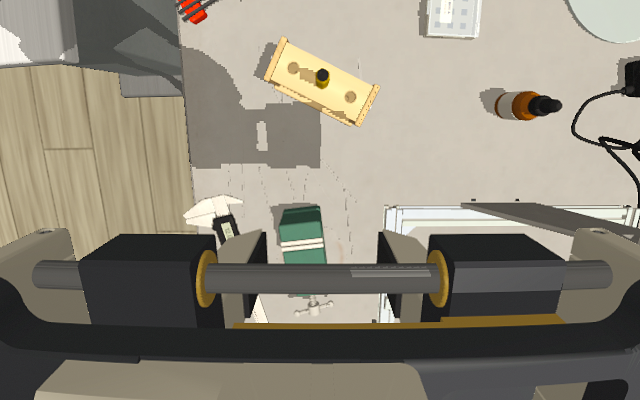

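```bash
python3 - <<'E'
from h import *
f=cv2.imread('pics/w8.png'); cv2.imwrite('pics/c10.png',cv2.resize(f[30:135,250:390],None,fx=5.5,fy=5.5,interpolation=cv2.INTER_CUBIC))
print(onz('w8',[(322,75)],137),onz('w8',[(293.5,67.5),(350.5,97)],80).mean(0))
E
```

```text
[[ 449.43093379 -195.1845051   137.        ]] [ 449.65492723 -196.03175226   80.        ]
```

View pics/c10.png

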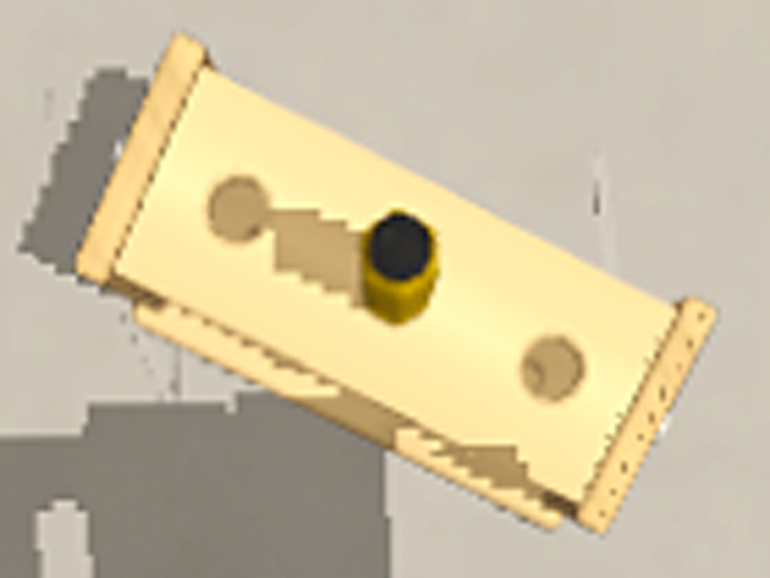

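Request:
step_arm(
  increments="0 0 0 47 1 20 0.25; 0 0 0 94.5 2.5 40 0.25; 0 0 0 94.5 2.5 50 0.25; 0 0 0 94.5 2.5 80 0.25; 0 0 0 94.5 2.5 115 0.25; 0 0 0 94.5 2.5 132.5 0.25; 0 0 0 94.5 2.5 132.5 0.25; 0 0 0 94.5 2.5 132.5 0.25",
)

```text
time: 11.18
tool_pos: [450.2, -195.8, 116.1]
tcp_rot: [3.14, 0.001, 1.571]
contact_force: [-0.6, -0.1, 0.7]
grip_width: 57.4
```

```bash
python3 - <<'E'
from h import *
o=snap('wrist','w9');print(o['tool_pos'],o['tcp_rot'],o['grip_width'],o['contact_force'],o['time'])
snap('side','s9');f=cv2.imread('pics/s9.png'); cv2.imwrite('pics/c11.png',cv2.resize(f[200:370,190:350],None,fx=3.5,fy=3.5,interpolation=cv2.INTER_CUBIC))
E
```

```text
[ 450.22899475 -195.84039671  116.10679216] [3.14007575e+00 9.89936873e-04 1.57119901e+00] 57.384330767987635 [-0.56751865 -0.13790907  0.68222462] 11.175
```

View pics/w9.png

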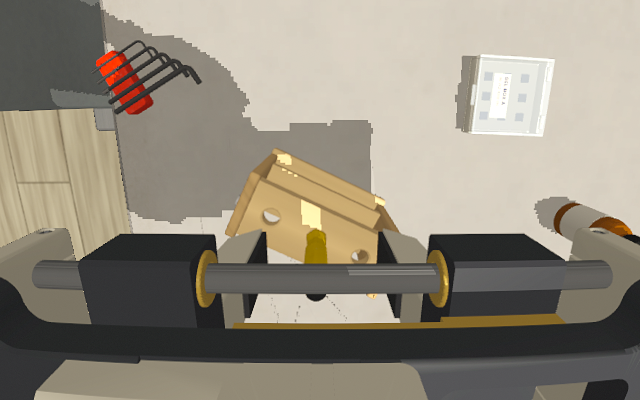

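View pics/c11.png

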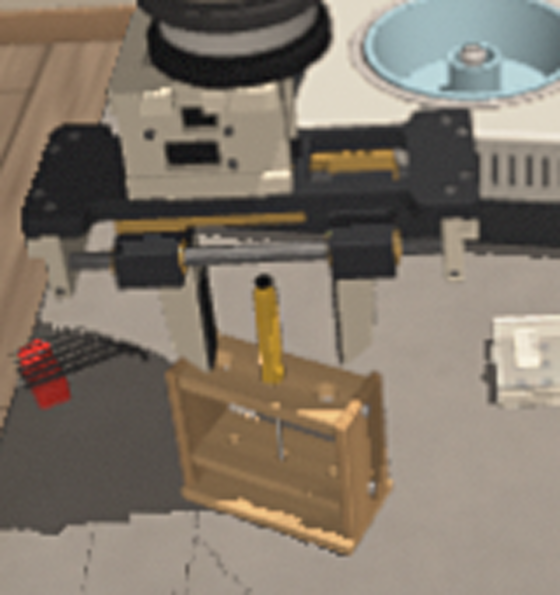

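The handle stands between the pads, so I'll close.

Request:
step_arm(
  increments="0 0 0 0 0 0 -1; 0 0 0 0 0 0 -1; 0 0 0 0 0 0 -1; 0 0 0 0 0 0 -1; 0 0 0 0 0 0 -1; 0 0 0 0 0 0 -1; 0 0 0 0 0 0 -1; 0 0 0 0 0 0 -1; 0 0 0 0 0 0 -1",
)

```text
time: 12.4
tool_pos: [449.0, -195.4, 115.2]
tcp_rot: [-3.141, -0.0, 1.571]
contact_force: [-5.0, -0.5, 4.9]
grip_width: 9.9
```

Request:
step_arm(
  increments="0 0 0 0 -1 0 -1; 0 0 0 0 -1 0 -1; 0 0 0 0 -1 -2 -1; 0 0 0 0 -1 -4 -1; 0 0 0 0 -1 -4 -1",
)

```text
time: 13.02
tool_pos: [448.7, -195.4, 119.3]
tcp_rot: [3.141, -0.0, 1.571]
contact_force: [-1.7, 0.6, 0.7]
grip_width: 10.2
```

```bash
python3 - <<'E'
from h import *
o=snap('side','s10');print(o['tool_pos'],o['tcp_rot'],o['grip_width'],o['contact_force'],o['time'])
f=cv2.imread('pics/s10.png'); cv2.imwrite('pics/c12.png',cv2.resize(f[200:370,190:350],None,fx=3.5,fy=3.5,interpolation=cv2.INTER_CUBIC))
E
```

```text
[ 448.66382727 -195.43726214  119.32913784] [ 3.14124835e+00 -9.21103929e-06  1.57084417e+00] 10.218652852465825 [-1.71836873  0.56560317  0.67012166] 13.025
```

View pics/c12.png

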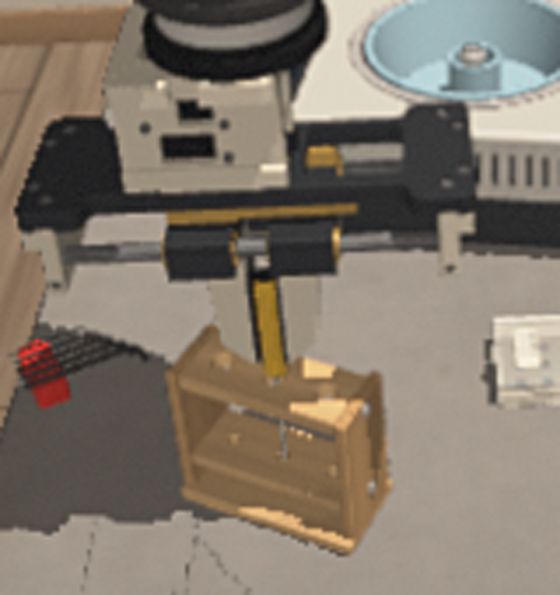

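It's gripped and rising with little side force. Lifting straight up.

Request:
step_arm(
  increments="0 0 0 0 0 -10 -1; 0 0 0 0 0 -25 -1; 0 0 0 0 0 -45 -1; 0 0 0 0 0 -65 -1; 0 0 0 0 0 -85 -1; 0 0 0 0 0 -110 -1; 0 0 0 0 0 -110 -1; 0 0 0 0 0 -110 -1",
)

```text
time: 14.08
tool_pos: [448.4, -195.4, 228.9]
tcp_rot: [-3.142, -0.0, 1.571]
contact_force: [0.3, -0.3, -0.6]
grip_width: 9.9
```

```bash
python3 - <<'E'
from h import *
o=snap('side','s11');print(o['tool_pos'],o['tcp_rot'],o['grip_width'],o['contact_force'],o['time'])
o=snap('wrist','w11'); snap('scene','sc11')
f=cv2.imread('pics/s11.png'); cv2.imwrite('pics/c13.png',cv2.resize(f[150:350,200:340],None,fx=2.9,fy=2.9,interpolation=cv2.INTER_CUBIC))
E
```

```text
[ 448.3676661  -195.37284204  228.86310761] [-3.14159139e+00 -6.55946302e-05  1.57080760e+00] 9.883169818741838 [ 0.31541252 -0.31364116 -0.62383379] 14.075
```

View pics/c13.png

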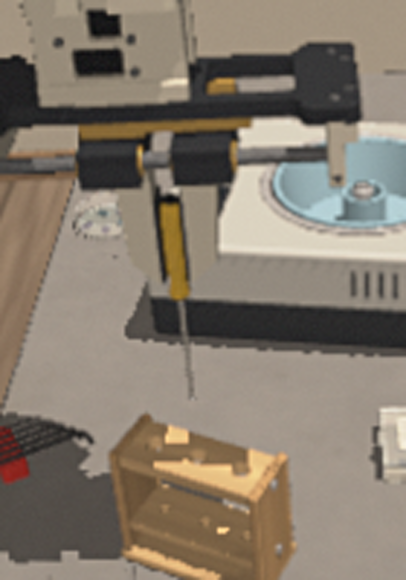

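View pics/w11.png

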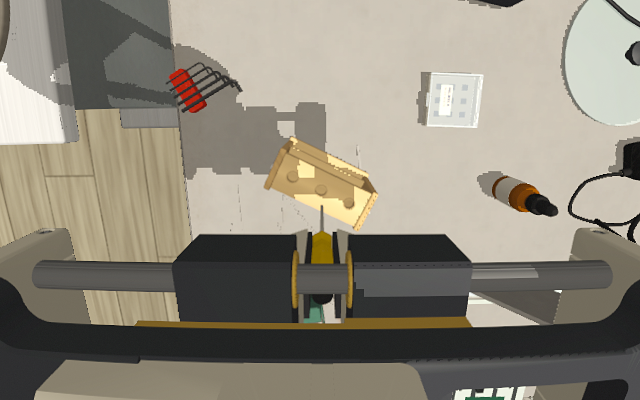

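View pics/sc11.png

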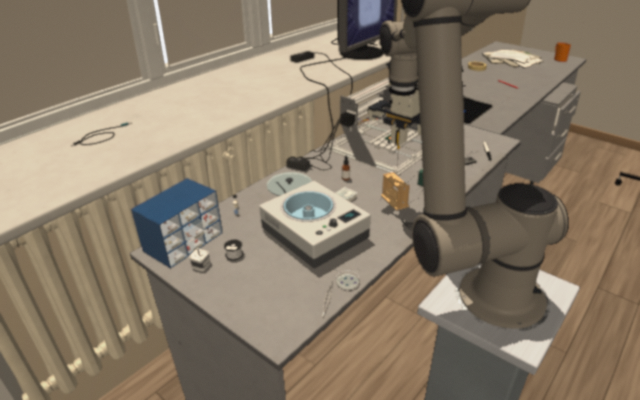

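```bash
python3 - <<'E'
from h import *
f=cv2.imread('pics/w11.png'); a=cv2.resize(f[190:310,285:360],None,fx=4.8,fy=4.8,interpolation=cv2.INTER_CUBIC)
f=cv2.imread('pics/s11.png'); b=cv2.resize(f[205:301,236:296],None,fx=6,fy=6,interpolation=cv2.INTER_CUBIC)
cv2.imwrite('pics/c14.png',np.hstack([a,b]))
print('pred tip',proj('w11',[[448.4,-195.4,126]]),proj('s11',[[448.4,-195.4,126]]))
print(tri([('w11',(321.5,206)),('s11',(266.5,287))]), onz('w11',[(321.5,206)],126),onz('s11',[(266.5,287)],126))
E
```

```text
pred tip [[319.57854586 205.32075837]] [[266.0577926  285.01740382]]
[ 449.39254087 -196.85780401  123.12344458] [[ 449.84639945 -195.93316832  126.        ]] [[ 449.43130159 -200.32936349  126.        ]]
```

View pics/c14.png

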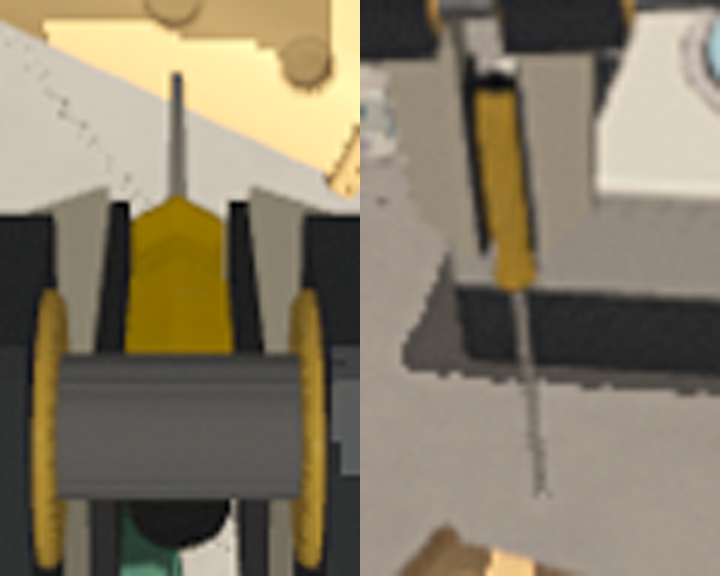

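The shaft tip is at about (322,205) in the wrist view and (266,287) in the side view, roughly 1.5 mm in x off nominal. Carrying it to above the service hole.

Request:
step_arm(
  increments="0 0 0 25 0 0 -1; 0 0 0 70 0 0 -1; 0 0 0 125 0.5 0 -1; 0 0 0 180 1 0 -1; 0 0 0 235 1.5 0 -1; 0 0 0 290 2 0 -1; 0 0 0 335 2 0 -1; 0 0 0 362 2 0 -1; 0 0 0 371 2 10 -1; 0 0 0 371 2 18 -1; 0 0 0 371 2 18 -1; 0 0 0 371 2 18 -1",
)

```text
time: 15.72
tool_pos: [450.7, 174.6, 211.2]
tcp_rot: [3.142, 0.0, 1.569]
contact_force: [-0.1, 0.2, -0.5]
grip_width: 10.1
```

```bash
python3 - <<'E'
from h import *
o=snap('side','s12');print(o['tool_pos'],o['tcp_rot'],o['grip_width'],o['contact_force'],o['time'])
o=snap('wrist','w12'); snap('scene','sc12'); print(o['tool_pos'])
f=cv2.imread('pics/w12.png'); a=cv2.resize(f[130:250,280:380],None,fx=4,fy=4,interpolation=cv2.INTER_CUBIC)
f=cv2.imread('pics/s12.png'); b=cv2.resize(f[140:260,240:340],None,fx=4,fy=4,interpolation=cv2.INTER_CUBIC)
cv2.imwrite('pics/c15.png',np.hstack([a,b]))
f=cv2.imread('pics/sc12.png'); cv2.imwrite('pics/c16.png',cv2.resize(f[150:260,250:390],None,fx=5,fy=5,interpolation=cv2.INTER_CUBIC))
E
```

```text
[450.74471581 174.6115251  211.20826936] [3.14158104e+00 1.81229824e-04 1.56931694e+00] 10.143489680537435 [-0.12784531  0.16764945 -0.49632813] 15.725
[450.80952055 174.74427542 211.41862594]
```

View pics/w12.png

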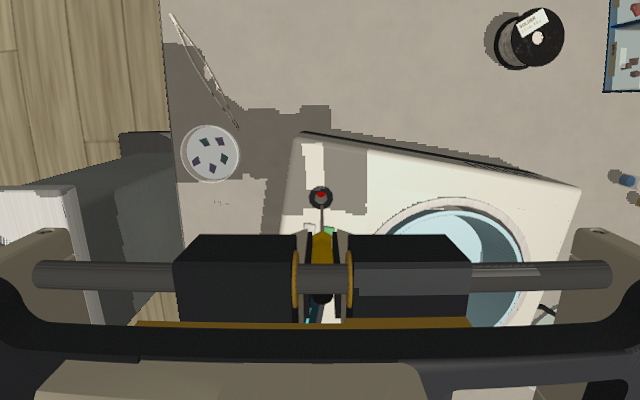

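View pics/c15.png

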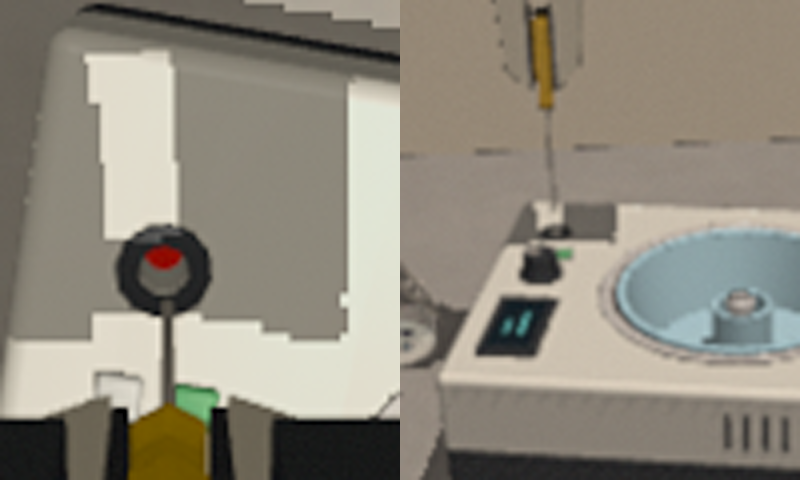

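View pics/c16.png

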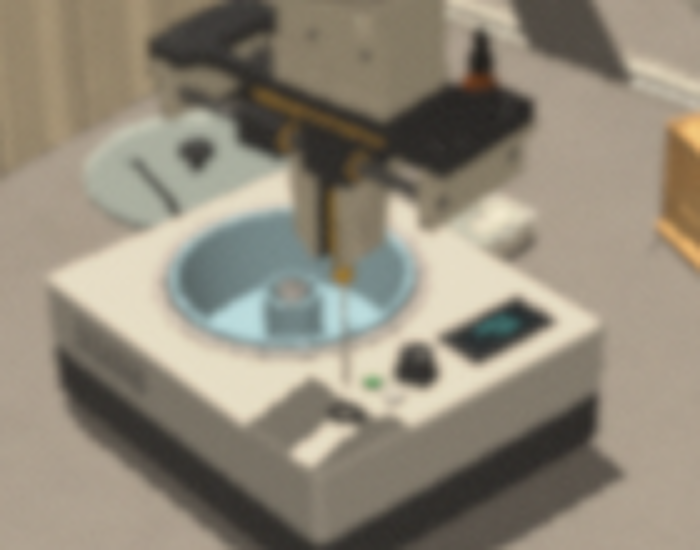

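```bash
python3 - <<'E'
from h import *
h=(320.9,197.7);t=(322,205)
print('hole',onz('w12',[h],92),'tip',[onz('w12',[t],z)[0].round(2) for z in(105,107,108,110)])
# side: tip, hole
ts=(240+(553-400)/4,140+207/4); hs=(240+(555-400)/4,140+232/4)
print('side tip',onz('s12',[ts],108),'hole',onz('s12',[hs],92), 'tri', tri([('s12',ts),('w12',t)]),tri([('s12',hs),('w12',h)]))
tc=(250+346/5,150+385/5);hc=(250+346/5,150+411/5)
print('scene tip',onz('sc12',[tc],108),'hole',onz('sc12',[hc],92),'tri',tri([('sc12',tc),('s12',ts),('w12',t)]))
E
```

```text
hole [[452.11757778 175.82181165  92.        ]] tip [array([452.99, 173.61, 105.  ]), array([452.99, 174.21, 107.  ]), array([452.99, 174.51, 108.  ]), array([452.98, 175.11, 110.  ])]
side tip [[450.99458322 172.22526643 108.        ]] hole [[451.13872259 170.20759463  92.        ]] tri [451.91663512 174.14759271 107.05746736] [451.43265946 175.07866326  89.48657167]
scene tip [[449.29621983 175.76622757 108.        ]] hole [[448.64138288 177.02881397  92.        ]] tri [451.58107719 174.06711864 106.58817047]
```

Tip to hole offset is about (-0.7,+1.2) mm by the wrist and scene views. I'll correct it and lower into the bore.

Request:
step_arm(
  increments="0 0 0 1.2 -0.7 0 -1; 0 0 0 1.2 -0.7 5 -1; 0 0 0 1.2 -0.7 12 -1; 0 0 0 1.2 -0.7 18 -1; 0 0 0 1.2 -0.7 22 -1; 0 0 0 1.2 -0.7 22 -1; 0 0 0 1.2 -0.7 22 -1",
)

```text
time: 16.75
tool_pos: [449.9, 176.8, 189.4]
tcp_rot: [3.141, -0.0, 1.571]
contact_force: [-0.1, 0.5, -0.2]
grip_width: 9.9
```

```bash
python3 - <<'E'
from h import *
o=snap('side','s13');print(o['tool_pos'],o['tcp_rot'],o['grip_width'],o['contact_force'],o['moment'],o['time'])
o=snap('wrist','w13'); snap('scene','sc13')
f=cv2.imread('pics/w13.png'); a=cv2.resize(f[130:250,280:380],None,fx=4,fy=4,interpolation=cv2.INTER_CUBIC)
f=cv2.imread('pics/s13.png'); b=cv2.resize(f[140:260,240:340],None,fx=4,fy=4,interpolation=cv2.INTER_CUBIC)
cv2.imwrite('pics/c17.png',np.hstack([a,b]))
E
```

```text
[449.94261899 176.75468783 189.3534612 ] [ 3.14120116e+00 -4.83842470e-05  1.57085822e+00] 9.899481383257337 [-0.10461182  0.5380822  -0.20776139] [ 0.0314373  -0.03300552  0.01472442] 16.75
```

View pics/c17.png

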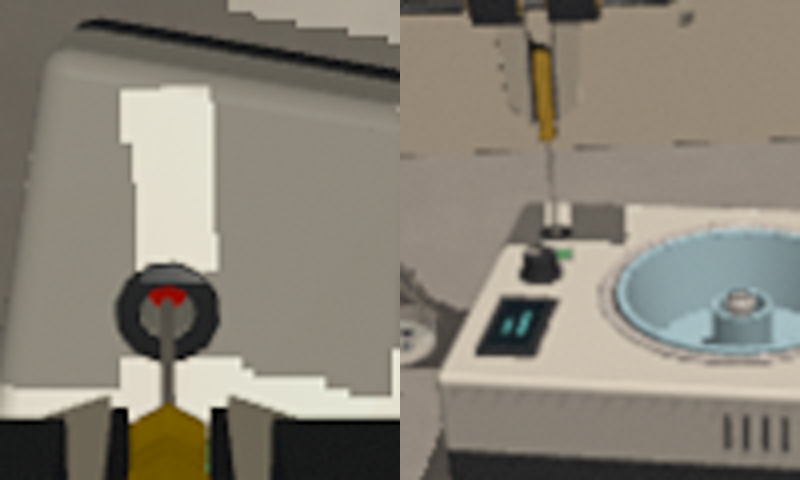

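The shaft is inside the bore over the red button. Pressing in stages, watching force.

Request:
step_arm(
  increments="0 0 0 0 0 3 -1; 0 0 0 0 0 6 -1; 0 0 0 0 0 8 -1; 0 0 0 0 0 10 -1; 0 0 0 0 0 10 -1; 0 0 0 0 0 10 -1",
)

```text
time: 17.65
tool_pos: [449.9, 176.7, 179.4]
tcp_rot: [3.141, -0.0, 1.571]
contact_force: [-0.2, 0.2, 1.8]
grip_width: 10.1
```

Request:
step_arm(
  increments="0 0 0 0 0 1 -1; 0 0 0 0 0 2 -1; 0 0 0 0 0 3 -1; 0 0 0 0 0 3 -1; 0 0 0 0 0 3 -1",
)

```text
time: 18.27
tool_pos: [449.9, 176.7, 176.3]
tcp_rot: [3.141, -0.0, 1.571]
contact_force: [-0.6, 0.1, 4.1]
grip_width: 10.3
```

Request:
step_arm(
  increments="0 0 0 0 0 0.7 -1; 0 0 0 0 0 1.3 -1; 0 0 0 0 0 1.3 -1; 0 0 0 0 0 1.3 -1; 0 0 0 0 0 1.3 -1",
)

```text
time: 18.9
tool_pos: [449.9, 176.8, 175.1]
tcp_rot: [3.141, -0.0, 1.571]
contact_force: [-1.4, -0.9, 6.3]
grip_width: 10.4
```

Force passed 5 N, consistent with full travel. Holding over two seconds.

Request:
step_arm(
  increments="0 0 0 0 0 0 -1; 0 0 0 0 0 0 -1; 0 0 0 0 0 0 -1; 0 0 0 0 0 0 -1; 0 0 0 0 0 0 -1; 0 0 0 0 0 0 -1; 0 0 0 0 0 0 -1; 0 0 0 0 0 0 -1; 0 0 0 0 0 0 -1; 0 0 0 0 0 0 -1; 0 0 0 0 0 0 -1; 0 0 0 0 0 0 -1; 0 0 0 0 0 0 -1; 0 0 0 0 0 0 -1; 0 0 0 0 0 0 -1; 0 0 0 0 0 0 -1; 0 0 0 0 0 0 -1; 0 0 0 0 0 0 -1; 0 0 0 0 0 0 -1; 0 0 0 0 0 0 -1",
)

```text
time: 21.4
tool_pos: [449.9, 176.8, 175.2]
tcp_rot: [3.141, -0.0, 1.571]
contact_force: [-1.1, -0.2, 5.8]
grip_width: 10.6
```

```bash
python3 - <<'E'
from h import *
o=snap('side','s14');print(o['tool_pos'],o['tcp_rot'],o['grip_width'],o['contact_force'],o['moment'],o['time'])
o=snap('wrist','w14'); snap('scene','sc14')
f=cv2.imread('pics/w14.png'); a=cv2.resize(f[130:250,280:380],None,fx=4,fy=4,interpolation=cv2.INTER_CUBIC)
f=cv2.imread('pics/s14.png'); b=cv2.resize(f[140:260,240:340],None,fx=4,fy=4,interpolation=cv2.INTER_CUBIC)
cv2.imwrite('pics/c18.png',np.hstack([a,b]))
E
```

```text
[449.9404811  176.75851675 175.15292058] [ 3.14105504e+00 -7.62764736e-05  1.57084497e+00] 10.575011617380454 [-1.09713511 -0.1858224   5.77196015] [-0.03873192  0.22711475  0.04849313] 21.4
```

View pics/c18.png

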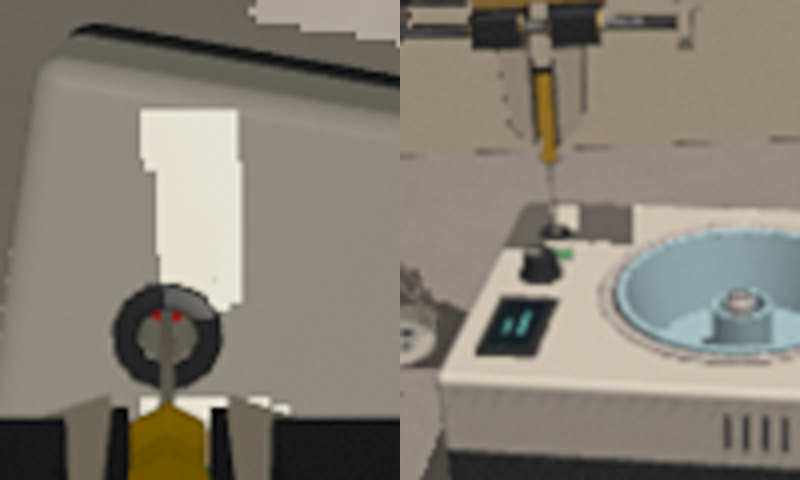

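View pics/s14.png

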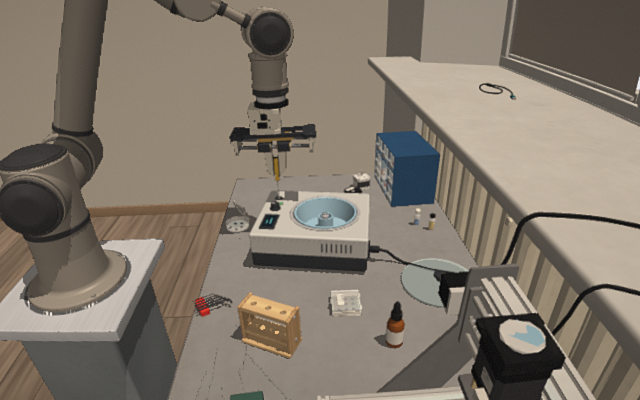

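```bash
python3 -c "
from plant import *
o=get_obs();print(o['contact_force'],o['tool_pos'],o['time']);print(close_job())"
```

```text
[-0.68682438 -0.48501746  6.31282529] [449.95666448 176.7429627  175.15570526] 21.55
the job is handed in; nothing more can be done
None
```

The job is handed in at 21.55 s of robot time, well inside the 61 s limit, with the screwdriver still holding the reset button down.

- **Liner:** I gripped it by the collar and lowered it onto the bowl floor. I let go when it met about 6 N at the expected height. The later pictures show it level in the bowl, with the chuck inside the collar.
- **Screwdriver:** After that I drew it straight up out of the rack and put its shaft through the service hole onto the red button.
- **Button:** Contact began at 1.8 N. The force reached about 6 N after at least 4.3 mm more travel, above the 5 N for full travel. It stayed between 5.8 and 6.3 N for the 2.5 s hold and at hand-in. I can't read the button joint directly, so "fully down" is inferred from that force and travel and from the last wrist picture, which shows the shaft on the sunken red button.
- **Other objects:** The box and bottle stand where they were in the last side picture. The spool stood undisturbed when last seen, just before the press, and nothing went near it after that.

Two small disagreements turned up:
- **Grip width:** It read about 10 mm on the 12 mm handle.
- **Camera and arm readings:** They differed by 1 to 2 mm over where the tip and the hole were. I corrected the tip position over the hole from the pictures before going in. A side force of about 1 N remained during the press.

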